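Shut the sample chamber's slide-on light cover until it clicks

TASK

Shut the small sample chamber with its loose orange light cover: lay the cover on the chamber's landing tongue with its flexible tab towards the chamber, slide it in under the two side lips, and push it fully home so that the tab clicks past the black ledge and springs back down. Push firmly but do not ram it (the click takes some 12 to 22 N), then let go of it, and leave the bottle, the dishes and the tip box where they stand.

Things in the scene. Friction and masses are not known exactly. Their poses are not given: they have to be found in the camera images.
- cover_mid (a point): Loose orange cover: a slab 110 (x) x 64 (y) x 14 mm (z), about 0.13 kg, flat on the bench right side up; this point is its centre, 7 mm over its underside. Its +x end carries the flexible tab. Its plain sides (y = +-32 mm) can be gripped across the 64 mm.
- cover: The same cover; origin at the centre of its underside, same axes. Along its -x edge a thumb ridge stands on top: 10 mm (x) x 44 mm (y), 10 mm high, flush with the slab's end, so that the end 55 mm behind the centre is a 24 mm high face to push on.
- tab_hook (a point): Rear face of the hook at the tip of the cover's tab: 77 mm from the cover's centre along +x, 3.5 mm lower. The tab is a springy tongue 22 mm wide, 32 mm long, hinged at the slab's +x end, with a 10 mm long hook block, so the cover reaches 87 mm ahead of its centre. The hook's bottom is 0.5 mm over the level of the cover's underside.
- tab (a joint): Upward bend of the cover's tab in rad: 0 relaxed; 0.2 to 0.3 while it rides over the ledge; 0 again once it has clicked past. Spring 1.42 N m/rad.
- chamber: Cream chamber fixed to the bench, 124 mm wide (y), x = -47 to 103 mm; origin on the bench under the middle of the shut cover; +x is the way the cover slides shut. The cover slides on two flat strips 40 mm over the bench. End stops meet the slab's +x end when its centre is at x = 0.
- tongue (a point): Middle of the flat aluminium landing tongue's top, 81.5 mm before the seat along -x, 40 mm over the bench, level with the strips. The tongue is 46 mm wide (narrower than the cover, free on both sides) and runs from x = -125 to -38 mm of the chamber.
- mouth (a point): Middle of the rails' mouth, x = -38 mm, 40 mm over the bench. From here on, guide walls at y = +-33.5 mm (flared at the first 12 mm) and grey lips that overhang the cover's side edges by 5 mm, from y = +-26.5 mm outward, 2 mm over the cover's top (first 17 mm sloped up); lip tops 62 mm over the bench.
- seat (a point): Where the cover's centre lies when shut (47 mm over the bench, over the chamber's origin), same axes as the chamber. The latched cover may rest 0 to about 1.5 mm short of it along x.
- ledge (a point): Top edge of the black ledge's upright far face, 75.5 mm along x from the seat, 45.5 mm over the bench. The ledge is a 20 degree ramp rising towards +x; the hook must end up beyond this face. The hook begins to climb when the cover is about 30 mm short of the seat and drops about 1.5 mm short.
- bottle: Clear bottle with blue cap, 60 mm across, 130 mm high, origin at its underside; leave alone.
- dishes: Stack of three culture dishes, 90 mm across, 44 mm high, origin at its underside; leave alone.
- tipbox: Blue pipette tip box 85 x 120 x 57 mm, origin at its underside; leave alone.
Mind the look-alikes: they are no part of the job. Several things look just like the cover: the one meant starts farthest from the robot's base.

How it is judged:
On the way:
1. the cover lies flat on the tongue with its tab end in between the guides, under the lips (angle between the x axis of cover_mid and the x axis of seat, either way round below 0.06 rad and angle between the z axis of cover_mid and the z axis of seat, either way round below 0.06 rad and y of cover_mid in the frame of seat between -0.004 and 0.004 m and z of cover_mid in the frame of seat between -0.004 and 0.004 m and x of cover_mid in the frame of seat above -0.085 m and x of tab_hook in the frame of seat above -0.02 m), for 0.1 s.
At the end, for the whole second after the job is handed in: The cover is home under the lips: centre within 4 mm of the stops along the slide, within 4 mm sideways and in height of its seat, square within 0.06 rad; the tab's hook lies beyond the ledge, sprung back down (bend under 0.06 rad); the cover is at rest and released (angle between the x axis of cover_mid and the x axis of seat, either way round below 0.06 rad and angle between the z axis of cover_mid and the z axis of seat, either way round below 0.06 rad and y of cover_mid in the frame of seat between -0.004 and 0.004 m and z of cover_mid in the frame of seat between -0.004 and 0.004 m and x of cover_mid in the frame of seat above -0.004 m and x of tab_hook in the frame of ledge above -0.0015 m and z of tab_hook in the frame of ledge below 0.0005 m and value of joint tab below 0.06 rad and linear speed of cover below 0.01 m/s); the robot touches nothing.
It fails at once if the cover is rammed or pressed against the chamber with more than 100 N (contact force between cover and chamber above 100 N).
It fails at once if the bottle is moved by more than 30 mm or tipped (distance of bottle from where it was at the start of the episode above 0.03 m or angle between bottle's own z axis and vertical above 0.3 rad).
It fails at once if the dishes is moved by more than 30 mm or tipped (distance of dishes from where it was at the start of the episode above 0.03 m or angle between dishes's own z axis and vertical above 0.3 rad).
It fails at once if the tipbox is moved by more than 30 mm or tipped (distance of tipbox from where it was at the start of the episode above 0.03 m or angle between tipbox's own z axis and vertical above 0.3 rad).
It also fails if it takes over 61 s, if anything falls off the work surface, if the arm or the gripper's body presses on something with over 40 N, if the wrist force passes 120 N, or if a joint passes its speed limit or range.

ROBOT

A 6-joint arm with a two-finger parallel gripper is mounted at the origin on the work surface. World frame = base frame: x ahead of the robot, y to its left, z up, the work surface at z = 0. Lengths are in m, angles in rad, forces in N, time in s.
With the tool pointing down it reaches from about 0.3 to 0.775 m from the base axis. Payload 14.6 kg.
Tool frame: the origin (TCP) lies on the centre line of the jaws, within the pads' length; the fingertips stand 17 mm ahead of it and the grasp point (between the pads) lies 2 mm behind it; z points along the fingers, x is the direction in which the jaws open and shut, and the axes are right-handed (so a half turn about z gives the same grasp; the last joint's range is limited). The gripper opens to 94 mm and grips with 3 to 60 N. Pads are 16 mm wide; open, the fingers measure 119 mm over their backs; the gripper's body (75 mm by 177 mm) begins 78 mm behind the grasp point.
Start: joints at [-1.383, 0.3, 1.521, -0, 1.321, -0.067], TCP at [0.139, -0.532, 0.222] pointing down, gripper open.
Joint ranges: [-3.03, 3.03], [-0.79, 2.21], [0.23, 2.52], [-1.04, 4.18], [0, 3.07], [-2.55, 2.55]. Speed limits (rad/s): [2.22, 2.22, 2.57, 3.14, 3.14, 3.14].

INTERFACE

Orientations are given as [roll, pitch, yaw] about the fixed x, y, z axes, in that order (R = Rz(yaw) Ry(pitch) Rx(roll)).
In Python, from station import ctrl gives the robot as it stands. The module is installed in compiled form; this text tells all that it offers.
- The arm moves only by the tool drive_tool, never from a script. Its argument "increments" is a list of rows, each a list of 3 entries, a list of its own where there are three numbers: the turn, a rotation vector about the tool's x, y, z in degrees, then the shift along the tool's x, y, z in mm, then the opening, from 0 (shut) to 1 (fully open). In form: [[[ax, ay, az], [dx, dy, dz], hand], ...]. A call has 1 to 20 rows; each row shifts and turns the commanded pose from where the row before left it, along the tool's axes as they then stand; what a row does not reach is not made up. A row lasts 1/8 s, in which the tool goes at most 62.5 mm and 10.7 degrees, less where a joint would pass 70% of its speed; a pose out of reach is approached as far as the arm can. A call with a gripper value outside its range is refused whole. The fingers move at their own pace and stop on an object; "squeeze" is the grip in N (left out, the last holds). Time passes only in rows, so rows that do not move let the fingers close. It gives the time, the measured TCP pose, the force and the opening at its end, in the units of the state.
- ctrl.get_obs(): the state, without advancing time (a new reading comes with each control period).
- ctrl.camera(name): name is "scene" or "top" or "wrist"; returns the picture (420x560x3 uint8, red, green, blue); there is no depth.
- ctrl.calibration(name): a dict with "fx", "fy", "cx", "cy" (pixels), "rvec" (rotation vector, rad) and "tvec" (3), from world to camera coordinates, as OpenCV has them. Camera axes: x right, y down, z forward; pixel columns grow to the right and rows downward; lengths in m; the calibration is good to about 2 mm. A picture is of the moment at which its call begins: read the wrist's pose just before it. calibration takes no time and is no camera call; for the wrist camera it gives the pose at the moment of the call.
- ctrl.hand_in(): hands the job in, once; it reports no verdict.
The state is a dict: "time_s": time; "qpos": joint angles; "joint_vel": joint speeds; "tau": joint torques, N m; "ee_pos": TCP position; "eef_rot": TCP orientation; "force": force on the tool from outside, world axes, zero at the start; "moment": the same for the moment, N m; "grip_width": finger opening in m.
Only numpy, scipy, OpenCV 4.12 (cv2) and the standard library are available. Lean on these libraries where they do the work, as an engineer would, in place of code of your own. Each camera call takes 0.05 s, during which the arm holds its last target.

## Working session

There is one attempt and no reset: what is moved stays moved. The work goes in short steps, Python scripts to look and compute and a tool call to move; the robot and the scene stay as the last step left them, time stands still between calls to the robot, and variables do not carry over. Pictures are saved under pics/ and viewed, and the job is handed in when it is done.

Besides the shell and the picture viewer there is one more tool, called after ">>>" as name(argument=value, ...), one argument or row to a line, values as JSON. drive_tool: Moves the arm, as the interface text tells. Its arguments: {"type":"object","properties":{"increments":{"type":"array"},"squeeze":{"type":"number"}},"required":["increments"]}

```bash
mkdir -p pics; python3 - <<'E'
from station import ctrl
import cv2
print(ctrl.get_obs())
for n in ["scene","top","wrist"]:
    c=ctrl.calibration(n); print(n,c)
    im=ctrl.camera(n); cv2.imwrite(f"pics/{n}0.png",im[:,:,::-1])
E
```

```text
{'time_s': 0.0, 'qpos': array([-1.38260036e+00,  3.00465766e-01,  1.52157822e+00, -1.28347073e-05,
        1.32069644e+00, -6.66074893e-02]), 'joint_vel': array([-1.43666005e-03, -8.59452111e-04,  1.49775692e-03, -8.38301090e-04,
       -2.05721834e-03,  5.89196521e-06]), 'tau': array([ 1.92975247e-03, -5.31812096e+01, -3.52735806e+01,  7.08930963e-02,
        2.44248100e-02, -5.76898401e-05]), 'ee_pos': array([ 0.13857517, -0.53200672,  0.22189046]), 'eef_rot': array([-3.14152866e+00,  1.14605010e-03, -1.31598965e+00]), 'force': array([ 0.59124503,  0.42769416, -0.42461784]), 'moment': array([-0.05661868,  0.01985762, -0.05167833]), 'grip_width': 0.09423825741561087}
scene {'fx': 387.66023845598465, 'fy': 387.66023845598465, 'cx': 277.3446142478707, 'cy': 213.09589224374182, 'rvec': array([ 1.04693569,  2.51605442, -0.92379392]), 'tvec': array([ 0.34778366, -0.23993677,  1.3685019 ])}
top {'fx': 424.63677629455816, 'fy': 424.63677629455816, 'cx': 283.6698477687456, 'cy': 200.58312584203168, 'rvec': array([ 2.13451044, -2.15919413,  0.18439064]), 'tvec': array([0.00572013, 0.50232673, 0.93989392])}
wrist {'fx': 366.3468276910214, 'fy': 366.3468276910214, 'cx': 281.8783385370519, 'cy': 211.39004899005855, 'rvec': array([-2.3298229,  1.797823 ,  0.2196372]), 'tvec': array([-0.55017171, -0.02473087,  0.39098517])}
```

View pics/scene0.png

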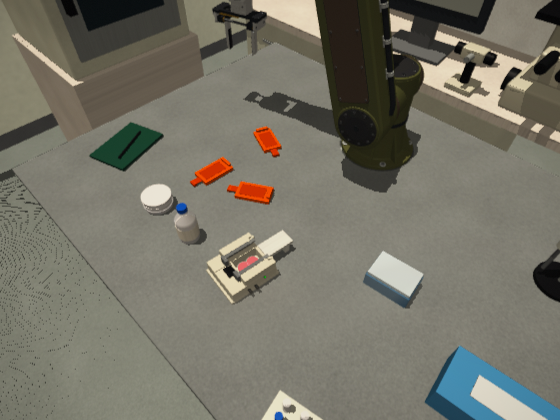

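View pics/top0.png

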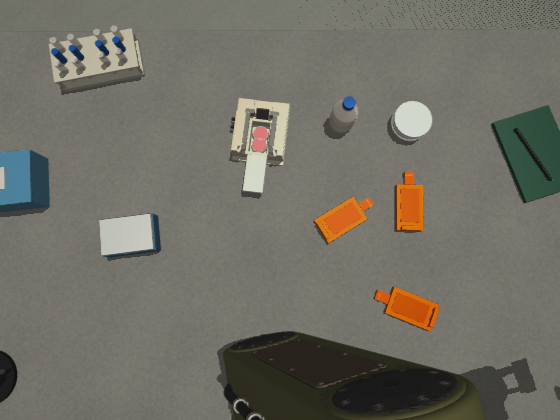

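View pics/wrist0.png

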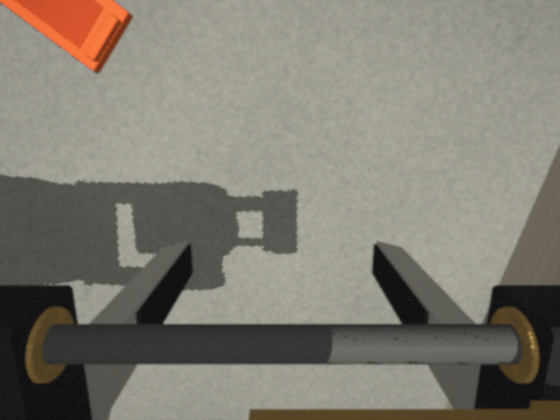

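The top view shows three orange covers at about (343,220), (410,205) and (412,308). The chamber is at about (260,135), with its tongue pointing down at (255,178). Next I'll turn these pixels into positions.

```bash
cat > h.py <<'E'
import numpy as np, cv2
from station import ctrl
def cal(n):
    c=ctrl.calibration(n); K=np.array([[c['fx'],0,c['cx']],[0,c['fy'],c['cy']],[0,0,1.]])
    return K,np.array(c['rvec'],float),np.array(c['tvec'],float)
def cast(C,px,z):
    K,r,t=C; R=cv2.Rodrigues(r)[0]; o=-R.T@t
    px=np.atleast_2d(np.asarray(px,float))
    d=(np.c_[px,np.ones(len(px))]@np.linalg.inv(K).T)@R
    return o+d*((z-o[2])/d[:,2])[:,None]
def proj(C,P):
    K,r,t=C; return cv2.projectPoints(np.atleast_2d(np.asarray(P,float)),r,t,K,None)[0][:,0]
def orange(im):
    h=cv2.cvtColor(im,cv2.COLOR_RGB2HSV); return cv2.inRange(h,(2,180,110),(20,255,255))
E
python3 - <<'E'
from h import *
im=cv2.imread("pics/top0.png")[:,:,::-1].copy(); C=cal("top")
m=orange(im); n,l,s,c=cv2.connectedComponentsWithStats(m)
for i in range(1,n):
    if s[i,4]<200: continue
    k=(l==i).astype(np.uint8)
    body=cv2.morphologyEx(cv2.morphologyEx(k,cv2.MORPH_CLOSE,np.ones((5,5))),cv2.MORPH_OPEN,cv2.getStructuringElement(2,(17,17)))
    ct=max(cv2.findContours(body,0,2)[0],key=len)
    w=cast(C,ct[:,0],.014)[:,:2]; r=cv2.minAreaRect((w*1000).astype(np.float32))
    allw=cast(C,np.argwhere(k)[:,::-1],.012)[:,:2].mean(0)
    print(s[i],c[i],r,np.hypot(*r[0]),allw)
print(cast(C,[[238,100],[289,103],[285,165],[232,160],],.04))
big=cv2.resize(im[60:260,190:450],None,fx=3,fy=3,interpolation=2)[:600,:780]; cv2.imwrite("pics/topz.png",big[:,:,::-1])
im=cv2.imread("pics/scene0.png"); cv2.imwrite("pics/scz.png",cv2.resize(im[110:310,120:320],None,fx=3,fy=3,interpolation=2))
E
```

```text
[ 396  172   27   59 1315] [409.28897338 204.18707224] ((490.5215148925781, -297.7558288574219), (62.219329833984375, 110.76040649414062), 86.90872955322266) 573.8204337517792 [ 0.49509059 -0.29914247]
[ 314  197   59   46 1348] [342.40430267 218.03264095] ((462.6118469238281, -137.630126953125), (63.74531173706055, 116.32331085205078), 30.245954513549805) 482.65077722863833 [ 0.4636246  -0.13870585]
[ 375  287   64   44 1528] [409.22905759 307.35536649] ((254.85302734375, -288.15216064453125), (119.74259185791016, 63.63554382324219), 67.5789794921875) 384.6839393975084 [ 0.2562337 -0.2848851]
[[ 0.74673972  0.10604689  0.04      ]
 [ 0.73836371 -0.0157705   0.04      ]
 [ 0.58634365 -0.00421176  0.04      ]
 [ 0.59945605  0.11943089  0.04      ]]
```

View pics/topz.png

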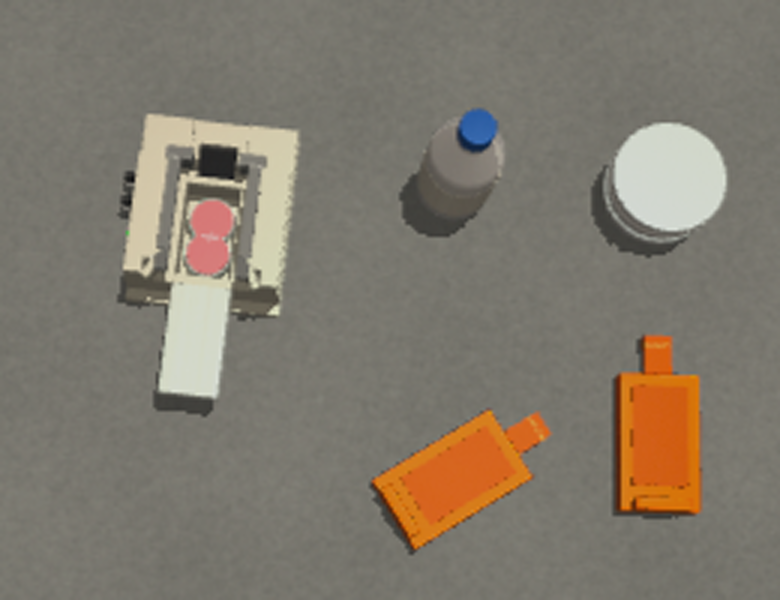

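View pics/scz.png

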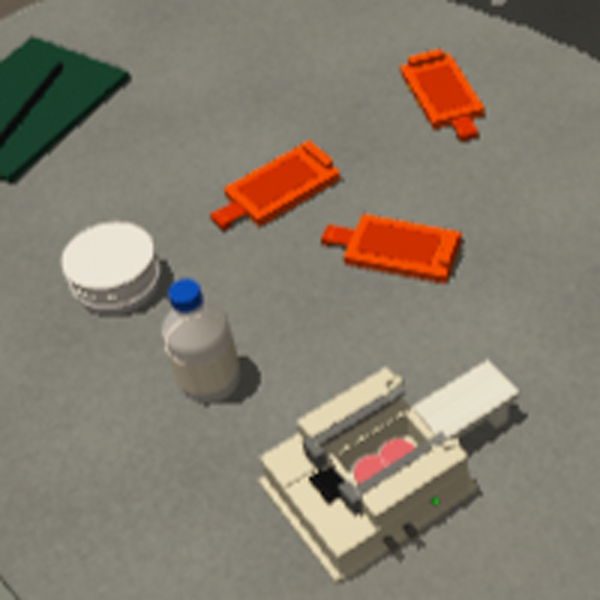

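```bash
python3 - <<'E'
from h import *
from scipy.spatial.transform import Rotation as Ro
C=cal("wrist"); o=ctrl.get_obs(); R=cv2.Rodrigues(C[1])[0]; cam=-R.T@C[2]
T=Ro.from_euler('xyz',o['eef_rot'])
print("cam in tool",T.inv().apply(cam-o['ee_pos']),"cam axes in tool\n",T.inv().apply(R))
im=cv2.imread("pics/top0.png")[:,:,::-1].copy(); C=cal("top")
# tongue
h=cv2.cvtColor(im,cv2.COLOR_RGB2HSV)
k=np.zeros(im.shape[:2],np.uint8); k[155:205,230:280]=(h[155:205,230:280,2]>185)
ct=max(cv2.findContours(k,0,2)[0],key=cv2.contourArea); w=cast(C,ct[:,0],.04)[:,:2]*1000
print("tongue",cv2.minAreaRect(w.astype(np.float32)))
for n,z,p in [("bottle cap",.13,(349,103)),("dish",.044,(412,121)),("box",.057,(129,234))]: print(n,cast(C,p,z))
E
```

```text
cam in tool [ 0.00052349 -0.07038294 -0.16299895] cam axes in tool
 [[ 9.99999045e-01 -1.38186066e-03  1.75920225e-05]
 [ 1.34586321e-03  9.70900344e-01 -2.39480085e-01]
 [ 3.13848008e-04  2.39479880e-01  9.70901276e-01]]
tongue ((569.6659545898438, 66.93399810791016), (44.91737365722656, 88.31896209716797), 82.82841491699219)
bottle cap [[ 0.70129298 -0.14329783  0.13      ]]
dish [[ 0.68982194 -0.30723961  0.044     ]]
box [[0.42789061 0.34528952 0.057     ]]
```

The target is the farthest cover, at about (0.490, −0.298). The chamber is at about yaw −0.125 rad, with its seat near (0.651, 0.057). I'll move the wrist camera over the cover.

>>> drive_tool(
  increments=[
    [[0,0,8.7],[0,0,0],1],
    [[0,0,8.7],[0,0,0],1],
    [[0,0,0],[-25,-35,0],1],
    [[0,0,0],[-25,-35,0],1],
    [[0,0,0],[-25,-35,0],1],
    [[0,0,0],[-25,-35,0],1],
    [[0,0,0],[-25,-35,0],1],
    [[0,0,0],[-25,-35,0],1],
    [[0,0,0],[-25,-35,0],1],
    [[0,0,0],[-25,-35,0],1],
    [[0,0,0],[-25,-35,0],1],
    [[0,0,0],[-25,-35,0],1],
    [[0,0,0],[0,0,0],1],
  ],
)

```text
time_s: 1.78
ee_pos: [0.502, -0.2979, 0.2218]
eef_rot: [3.141, 0.001, -1.617]
force: [-0.4, -0.9, -0.7]
grip_width: 0.094
```

```bash
python3 - <<'E'
from h import *
C=cal("wrist"); o=ctrl.get_obs(); im=ctrl.camera("wrist"); cv2.imwrite("pics/w1.png",im[:,:,::-1])
print(o['ee_pos'],o['eef_rot'],o['force'])
k=orange(im); n,l,s,c=cv2.connectedComponentsWithStats(k)
for i in range(1,n):
    if s[i,4]<500: continue
    q=(l==i).astype(np.uint8); q=cv2.morphologyEx(q,cv2.MORPH_CLOSE,np.ones((9,9)))
    b=cv2.morphologyEx(q,cv2.MORPH_OPEN,np.ones((41,41)))
    cs=cv2.findContours(b,0,2)[0]
    if not cs: print(s[i]);continue
    ct=max(cs,key=len)
    print(s[i],cv2.minAreaRect((cast(C,ct[:,0],.014)[:,:2]*1000).astype(np.float32)))
E
```

```text
[ 0.50197225 -0.29793872  0.22179806] [ 3.14095273e+00  6.46466155e-04 -1.61666555e+00] [-0.42176849 -0.89542405 -0.67034318]
[ 254  155   59  100 5271] ((484.9853515625, -298.45562744140625), (59.927066802978516, 100.33325958251953), 87.46049499511719)
[  73  182  129  100 6599] ((466.81280517578125, -139.66714477539062), (61.36907196044922, 131.24334716796875), 30.248510360717773)
[ 215  364  121   46 4239] ((266.9853820800781, -278.1044921875), (62.43571853637695, 60.853050231933594), 87.50459289550781)
```

View pics/w1.png

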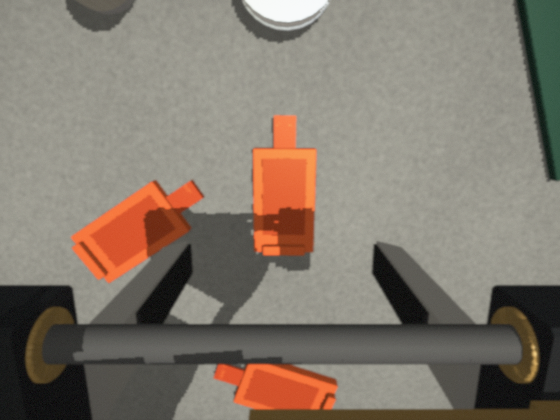

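The target cover spans columns 253–316 and rows 148–255, with its tab pointing up at (285,132). My shadow falls on it, so I'll fit its edges separately.

```bash
python3 - <<'E'
from h import *
C=cal("wrist"); im=cv2.imread("pics/w1.png")[:,:,::-1].copy()
h=cv2.cvtColor(im,cv2.COLOR_RGB2HSV); k=cv2.inRange(h,(0,150,50),(22,255,255))
L=[];Rr=[]
for r in range(156,236,3):
    x=np.flatnonzero(k[r,235:335])+235; L.append((x[0]-.5,r)); Rr.append((x[-1]+.5,r))
F=[]
for c in list(range(258,272,2))+list(range(300,313,2)):
    y=np.flatnonzero(k[120:290,c])+120; F.append((c,y[0]-.5))
B=[(c,np.flatnonzero(k[120:290,c])[-1]+120.5) for c in range(262,310,4)]
def fit(p,z):
    w=cast(C,p,z)[:,:2].astype(np.float32); v=cv2.fitLine(w,cv2.DIST_HUBER,0,.01,.01).ravel(); return v
for n,p,z in [("L",L,.014),("R",Rr,.014),("F",F,.014),("B",B,.0)]:
    v=fit(p,z); 
    if n!='F' and n!='B' and v[0]<0: v[:2]*=-1
    print(n,v,np.arctan2(v[1],v[0])); 
E
```

```text
L [ 0.99884814 -0.04798306  0.50154    -0.26917714] -0.048001494
R [ 0.99772775 -0.06737432  0.5030395  -0.33239692] -0.0674254
F [ 0.06769443  0.9977061   0.54451317 -0.3083287 ] 1.5030501
B [ 0.02662244 -0.99964553  0.42650622 -0.3019719 ] -1.5441707
```

>>> drive_tool(
  increments=[
    [[0,0,0.8],[3,17,0],1],
    [[0,0,0],[0,0,36],1],
    [[0,0,0],[0,0,36],1],
    [[0,0,0],[0,0,36],1],
    [[0,0,0],[0,0,36],1],
    [[0,0,0],[0,0,36],1],
    [[0,0,0],[0,0,12],1],
    [[0,0,0],[0,0,9],1],
    [[0,0,0],[0,0,0],1],
  ],
)

```text
time_s: 2.95
ee_pos: [0.4833, -0.3021, 0.0219]
eef_rot: [-3.141, -0.0, -1.634]
force: [0.0, -0.5, 0.6]
grip_width: 0.0938
```

```bash
python3 - <<'E'
from h import *
o=ctrl.get_obs(); im=ctrl.camera("wrist"); cv2.imwrite("pics/w2.png",im[:,:,::-1]); print(o['ee_pos'],o['eef_rot'],o['force'])
E
```

```text
[ 0.48334817 -0.30213628  0.02194525] [-3.14111381e+00 -2.83017756e-04 -1.63394854e+00] [ 0.03690828 -0.49826502  0.55021941]
```

View pics/w2.png

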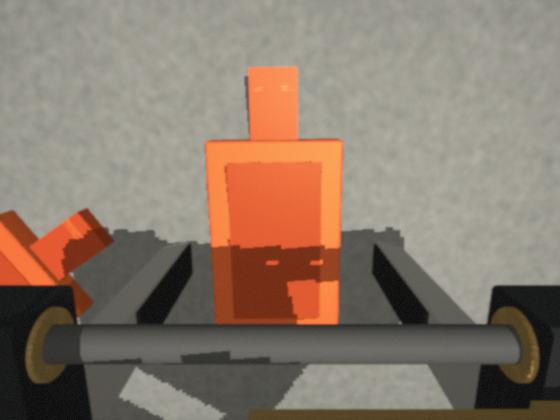

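The cover sits between the open fingers, with its front edge at row 142 (columns 206–342). I'll lower another 2 mm and close on it.

```bash
python3 - <<'E'
from h import *
C=cal("wrist"); o=ctrl.get_obs()['ee_pos']
w=cast(C,[[206,142],[342,141],[213,290],[339,290]],.014); print(w); 
f=w[:2].mean(0); print(f, f-o)
E
```

```text
[[ 0.54673208 -0.27136275  0.014     ]
 [ 0.54333347 -0.33386783  0.014     ]
 [ 0.47280965 -0.26670702  0.014     ]
 [ 0.46886588 -0.33067336  0.014     ]]
[ 0.54503277 -0.30261529  0.014     ] [ 0.0614317  -0.00042836 -0.00835111]
```

>>> drive_tool(
  increments=[
    [[0,0,0],[-2,0,2],1],
    [[0,0,0],[0,0,0],0],
    [[0,0,0],[0,0,0],0],
    [[0,0,0],[0,0,0],0],
    [[0,0,0],[0,0,0],0],
    [[0,0,0],[0,0,0],0],
    [[0,0,0],[0,0,0],0],
  ],
  squeeze=30,
)

```text
time_s: 3.88
ee_pos: [0.4835, -0.2998, 0.0195]
eef_rot: [-3.142, 0.0, -1.634]
force: [-0.4, 0.4, 2.3]
grip_width: 0.0638
```

>>> drive_tool(
  increments=[
    [[0,0,0],[0,0,-15],0],
    [[0,0,0],[0,0,-35],0],
    [[0,0,0],[0,0,-35],0],
    [[0,0,0],[0,0,-15],0],
    [[0,0,3.5],[0,0,0],0],
    [[0,0,0],[-20,3,0],0],
    [[0,0,0],[-37,5,0],0],
    [[0,0,0],[-37,5,0],0],
    [[0,0,0],[-37,6,0],0],
    [[0,0,0],[-37,6,0],0],
    [[0,0,0],[-37,6,0],0],
    [[0,0,0],[-37,6,0],0],
    [[0,0,0],[-37,5,0],0],
    [[0,0,0],[-37,5,0],0],
    [[0,0,0],[-37,5,0],0],
    [[0,0,0],[-20,3,0],0],
    [[0,0,0],[-20,0,0],0],
    [[0,0,0],[0,0,0],0],
  ],
)

```text
time_s: 6.12
ee_pos: [0.4765, 0.0983, 0.119]
eef_rot: [3.141, -0.0, -1.691]
force: [0.9, -0.6, -0.5]
grip_width: 0.0638
```

```bash
python3 - <<'E'
from h import *
C=cal("wrist"); o=ctrl.get_obs(); im=ctrl.camera("wrist"); cv2.imwrite("pics/w3.png",im[:,:,::-1]); print(o['ee_pos'],o['eef_rot'],o['force'],o['grip_width'])
cv2.imwrite("pics/t3.png",cv2.resize(ctrl.camera("top")[60:260,180:420,::-1],None,fx=3,fy=3,interpolation=2))
E
```

```text
[0.47649701 0.09832498 0.11896065] [ 3.14053685e+00 -2.01387045e-04 -1.69146216e+00] [ 0.87845764 -0.64926933 -0.52142031] 0.06378173275858369
```

View pics/w3.png

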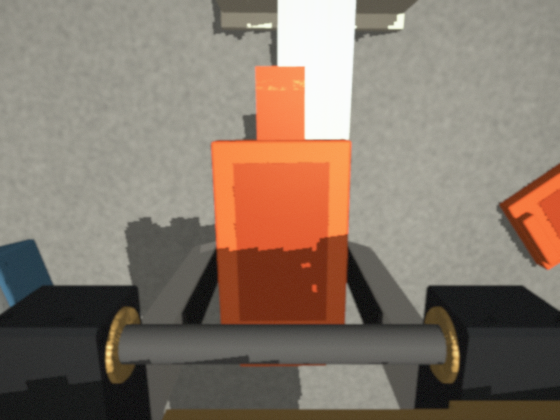

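View pics/t3.png

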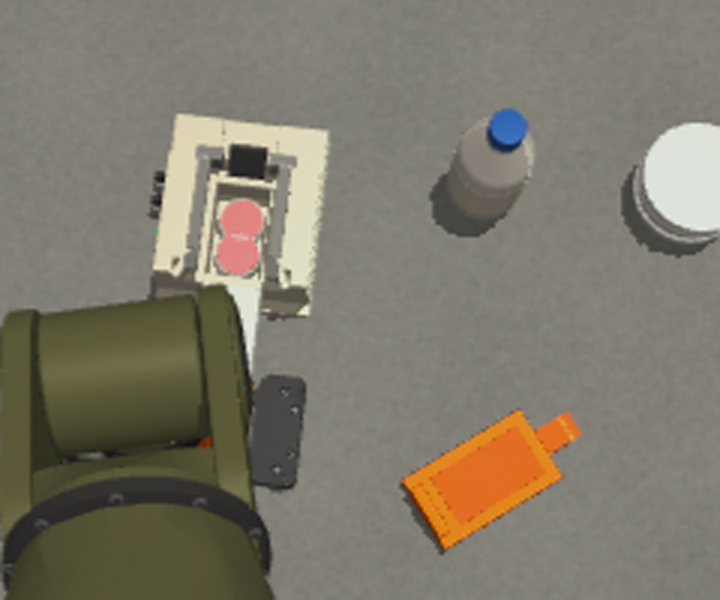

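The tongue shows behind the held cover (columns 278–353), and the cover is about 20 mm off to the left. I'll fit the tongue's edges from this view.

```bash
cat > tong.py <<'E'
from h import *
import sys
def run(fn,rows,c0,c1,zc):
    C=cal("wrist"); o=ctrl.get_obs(); im=cv2.imread(fn)[:,:,::-1].copy()
    h=cv2.cvtColor(im,cv2.COLOR_RGB2HSV); k=(h[:,:,2]>205)&(h[:,:,1]<60)
    L=[];R=[]
    for r in rows:
        x=np.flatnonzero(k[r,c0:c1])+c0
        L.append((x[0]-.5,r)); R.append((x[-1]+.5,r))
    out=[]
    for n,p in (("L",L),("R",R)):
        w=cast(C,p,.04)[:,:2].astype(np.float32); v=cv2.fitLine(w,cv2.DIST_HUBER,0,.01,.01).ravel()
        if v[0]<0: v[:2]*=-1
        print(n,p[0],p[-1],v,np.arctan2(v[1],v[0])); out.append(v)
    return out
E
python3 - <<'E'
from tong import *
run("pics/w3.png",range(32,64,2),255,380,0)
run("pics/w3.png",range(32,136,4),308,380,0)
C=cal("wrist"); w=cast(C,[[212,142],[350,142],[216,240],[348,240]],.1135)
print(w, (w[0]+w[1])/2-ctrl.get_obs()['ee_pos'])
E
```

```text
L (np.float64(277.5), 32) (np.float64(277.5), 62) [ 0.9923148  -0.12373866  0.5895604   0.08579812] -0.12405664
R (np.float64(353.5), 32) (np.float64(352.5), 62) [ 0.9935559  -0.1133434   0.58473635  0.03964926] -0.11358749
L (np.float64(307.5), 32) (np.float64(307.5), 132) [ 0.9945579  -0.10418534  0.5730185   0.06903096] -0.104374744
R (np.float64(353.5), 32) (np.float64(349.5), 132) [ 0.99241614 -0.12292342  0.55932546  0.04276077] -0.123235114
[[0.54141952 0.12080046 0.1135    ]
 [0.53386728 0.05877282 0.1135    ]
 [0.49516689 0.12663829 0.1135    ]
 [0.48746254 0.06329924 0.1135    ]] [ 0.06084048 -0.00722733 -0.00562462]
```

>>> drive_tool(
  increments=[
    [[0,0,0.15],[21.7,0,0],0],
    [[0,0,0],[0,-25,0],0],
    [[0,0,0],[0,-25,10],0],
    [[0,0,0],[0,-15,20],0],
    [[0,0,0],[0,0,16],0],
    [[0,0,0],[0,0,0],0],
  ],
)

```text
time_s: 6.98
ee_pos: [0.5379, 0.0669, 0.0722]
eef_rot: [3.139, -0.001, -1.698]
force: [-0.4, 0.1, -1.7]
grip_width: 0.0639
```

```bash
python3 - <<'E'
from h import *
C=cal("wrist"); o=ctrl.get_obs(); im=ctrl.camera("wrist"); cv2.imwrite("pics/w4.png",im[:,:,::-1]); print(o['ee_pos'],o['eef_rot'],o['force'],o['grip_width'])
im=ctrl.camera("scene"); cv2.imwrite("pics/s4.png",cv2.resize(im[180:320,180:320,::-1],None,fx=4,fy=4,interpolation=2))
E
```

```text
[0.53787489 0.06694029 0.07222946] [ 3.13867852e+00 -5.20003526e-04 -1.69757847e+00] [-0.3974322   0.14183688 -1.69177784] 0.06393129959405346
```

View pics/w4.png

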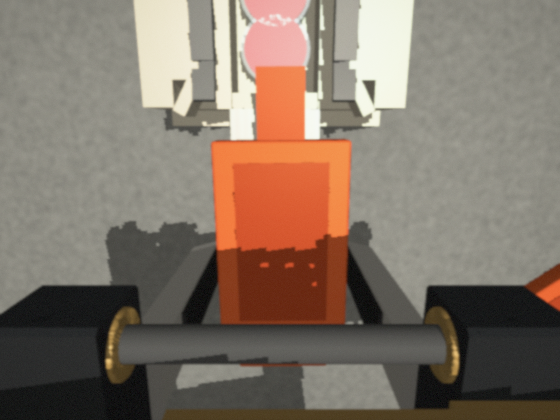

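View pics/s4.png

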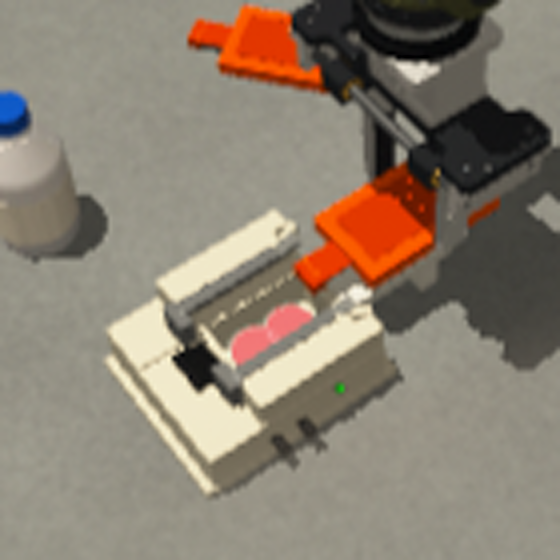

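```bash
python3 - <<'E'
from tong import *
im=cv2.imread("pics/w4.png"); cv2.imwrite("pics/w4z.png",cv2.resize(im[0:160,120:430],None,fx=2.5,fy=2.5,interpolation=2))
run("pics/w4.png",range(112,138,2),215,340,0)
print(ctrl.get_obs()['ee_pos'],ctrl.get_obs()['eef_rot'])
E
```

```text
L (np.float64(229.5), 112) (np.float64(230.5), 136) [ 0.9948468  -0.10138917  0.61007607  0.08541041] -0.10156369
R (np.float64(319.5), 112) (np.float64(319.5), 136) [ 0.9949571  -0.10030174  0.60596025  0.03876915] -0.10047068
[0.53888447 0.06717042 0.07392874] [-3.14144323e+00  8.97235155e-06 -1.69731768e+00]
```

View pics/w4z.png

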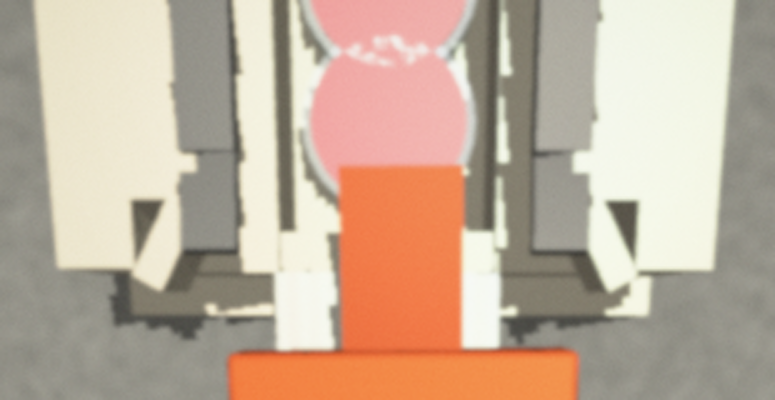

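```bash
python3 - <<'E'
from h import *
from scipy.spatial.transform import Rotation as Ro
C=cal("wrist"); o=ctrl.get_obs(); T=Ro.from_euler('xyz',o['eef_rot'])
for n,px,z in [("lip",(274,90),.060),("lip far",(274,10),.060),("outer",(274.4,100),.058),("tongue",(274.8,125),.04),("coverfront",(281.5,141),o['ee_pos'][2]-.0055),("ridge",(280.5,362),o['ee_pos'][2]+.0045),("endface corners outer",(274,106),.062)]:
    print(n,T.inv().apply(cast(C,px,z)-o['ee_pos'])*1000)
E
```

```text
lip [[ -3.56075568 -84.34549493  13.94137602]]
lip far [[  -3.43767069 -117.70948878   13.94636025]]
outer [[ -3.4326307  -80.04650704  15.94073253]]
tongue [[ -3.63264426 -68.47192552  33.93900502]]
coverfront [[ -0.0701555  -61.73018794   5.50922458]]
ridge [[-0.41862492 45.51475936 -4.50679723]]
endface corners outer [[ -3.54395044 -77.19373196  11.94030721]]
```

>>> drive_tool(
  increments=[
    [[0,0,0],[-3.5,-5,0],0],
    [[0,0,0],[0,0,8],0],
    [[0,0,0],[0,0,4],0],
    [[0,0,0],[0,0,1],0],
    [[0,0,0],[0,0,0],0],
    [[0,0,0],[0,0,0],0],
  ],
)

```text
time_s: 7.82
ee_pos: [0.5447, 0.0701, 0.0606]
eef_rot: [-3.141, 0.0, -1.697]
force: [1.1, 0.4, -0.7]
grip_width: 0.0639
```

```bash
python3 - <<'E'
from h import *
o=ctrl.get_obs(); im=ctrl.camera("wrist"); print(o['ee_pos'],o['eef_rot'],o['force'],o['grip_width'])
cv2.imwrite("pics/w5.png",cv2.resize(im[0:160,120:430,::-1],None,fx=2.5,fy=2.5,interpolation=2))
E
```

```text
[0.54470942 0.07005919 0.06059417] [-3.14134878e+00  3.54812389e-05 -1.69737244e+00] [ 1.1406112   0.44427211 -0.70495522] 0.06387497955260603
```

View pics/w5.png

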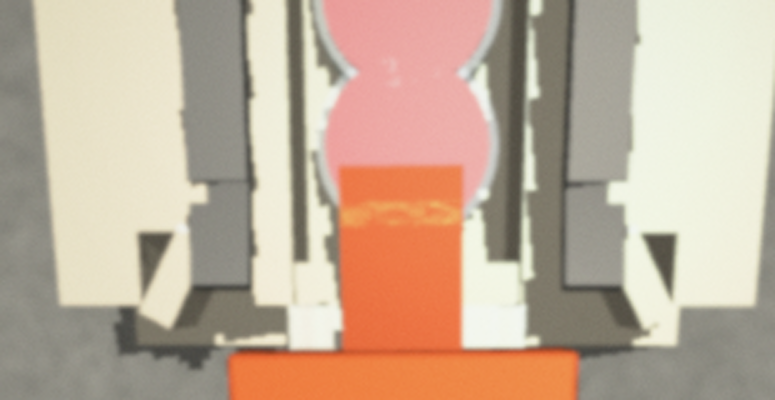

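The lip gap is centred at zoom column 407 and the cover at 403.5, so it is about 0.7 mm off. I'll correct that and lower the last millimetre.

>>> drive_tool(
  increments=[
    [[0,0,0],[0.7,0,0.7],0],
    [[0,0,0],[0,0,0.5],0],
    [[0,0,0],[0,0,0],0],
  ],
)

```text
time_s: 8.25
ee_pos: [0.5446, 0.0693, 0.0595]
eef_rot: [-3.141, -0.0, -1.697]
force: [-2.5, -0.4, 4.8]
grip_width: 0.0637
```

>>> drive_tool(
  increments=[
    [[0,0,0],[0,0,0],0.8],
    [[0,0,0],[0,0,0],0.8],
    [[0,0,0],[0,0,0],0.8],
    [[0,0,0],[0,0,0],0],
    [[0,0,0],[0,0,0],0],
    [[0,0,0],[0,0,0],0],
  ],
  squeeze=15,
)

```text
time_s: 9.0
ee_pos: [0.5445, 0.0694, 0.0592]
eef_rot: [3.142, 0.0, -1.697]
force: [0.2, -0.1, -0.5]
grip_width: 0.0636
```

>>> drive_tool(
  increments=[
    [[0,0,0],[0,-4,0],0],
    [[0,0,0],[0,-4,0],0],
    [[0,0,0],[0,-4,0],0],
    [[0,0,0],[0,-4,0],0],
    [[0,0,0],[0,0,0],0],
  ],
)

```text
time_s: 9.62
ee_pos: [0.5608, 0.0673, 0.0592]
eef_rot: [-3.141, 0.0, -1.697]
force: [0.4, 0.9, -0.3]
grip_width: 0.0637
```

```bash
python3 - <<'E'
from h import *
o=ctrl.get_obs(); im=ctrl.camera("wrist"); print(o['ee_pos'],o['eef_rot'],o['force'],o['grip_width'])
cv2.imwrite("pics/w6.png",cv2.resize(im[0:240,120:430,::-1],None,fx=2.5,fy=2.5,interpolation=2))
im=ctrl.camera("scene"); cv2.imwrite("pics/s6.png",cv2.resize(im[180:320,180:320,::-1],None,fx=4,fy=4,interpolation=2))
E
```

```text
[0.56076703 0.06733031 0.05921747] [-3.14116696e+00  4.56985352e-05 -1.69736626e+00] [ 0.41127236  0.88516958 -0.29922297] 0.06366238059123015
```

View pics/w6.png

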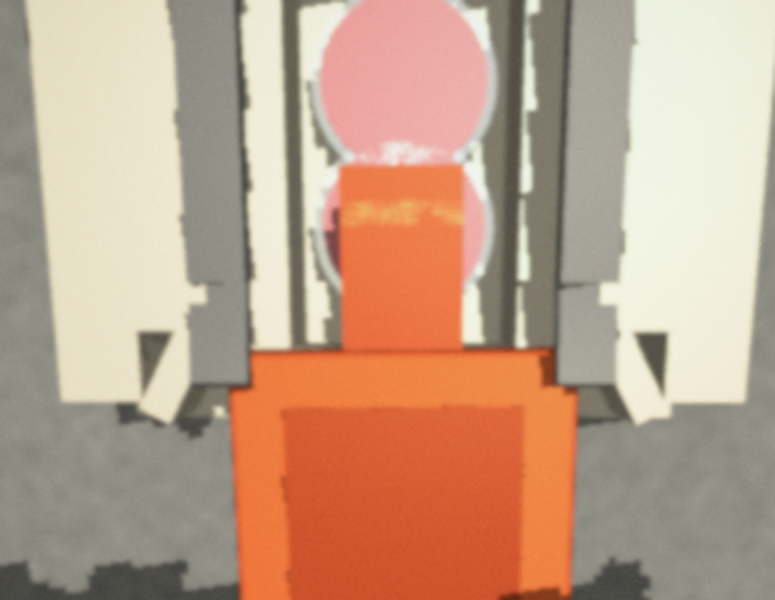

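View pics/s6.png

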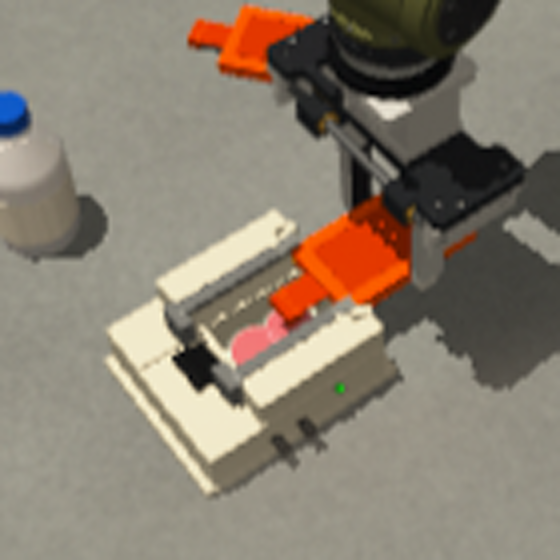

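The slab's front corners have gone about 7 mm under the lips with no force, so I'll keep sliding.

>>> drive_tool(
  increments=[
    [[0,0,0],[0,-4,0],0],
    [[0,0,0],[0,-4,0],0],
    [[0,0,0],[0,-4,0],0],
    [[0,0,0],[0,-4,0],0],
    [[0,0,0],[0,-4,0],0],
    [[0,0,0],[0,-2,0],0],
    [[0,0,0],[0,0,0],0],
  ],
)

```text
time_s: 10.6
ee_pos: [0.5824, 0.0646, 0.0593]
eef_rot: [-3.141, 0.0, -1.697]
force: [0.5, 0.5, 0.4]
grip_width: 0.064
```

```bash
python3 - <<'E'
from h import *
o=ctrl.get_obs(); im=ctrl.camera("wrist"); print(o['ee_pos'],o['eef_rot'],o['force'],o['grip_width'])
cv2.imwrite("pics/w7.png",im[:,:,::-1])
E
```

```text
[0.58240739 0.06456189 0.05925129] [-3.14130097e+00  5.01456200e-05 -1.69740638e+00] [0.54553446 0.48704321 0.42140343] 0.06403085531742408
```

View pics/w7.png

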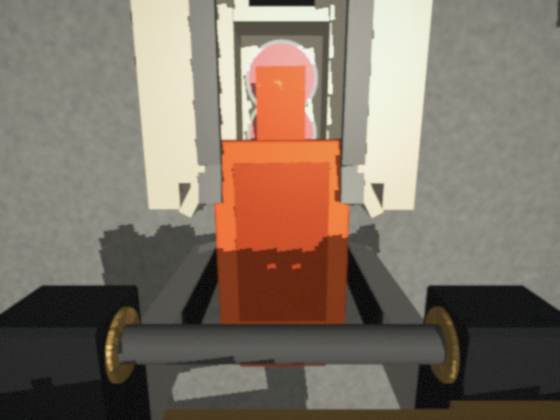

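It is now about 29 mm under the lips and square. I'll release it, lift, back off behind the cover and shut the fingers.

>>> drive_tool(
  increments=[
    [[0,0,0],[0,0,0],0.9],
    [[0,0,0],[0,0,0],0.9],
    [[0,0,0],[0,0,0],0.9],
    [[0,0,0],[0,0,-15],0.9],
    [[0,0,0],[0,0,-30],0.9],
    [[0,0,0],[0,15,0],0],
    [[0,0,0],[0,25,0],0],
    [[0,0,0],[0,25,0],0],
    [[0,0,0],[0,5,0],0],
    [[0,0,0],[0,0,0],0],
    [[0,0,0],[0,0,0],0],
  ],
)

```text
time_s: 12.02
ee_pos: [0.5135, 0.0733, 0.1045]
eef_rot: [-3.141, 0.0, -1.698]
force: [0.0, -0.2, 0.1]
grip_width: 0.0281
```

```bash
python3 - <<'E'
from h import *
C=cal("wrist");o=ctrl.get_obs(); im=ctrl.camera("wrist"); print(o['ee_pos'],o['eef_rot'],o['force'],o['grip_width'])
cv2.imwrite("pics/w8.png",im[:,:,::-1])
im=ctrl.camera("scene"); cv2.imwrite("pics/s8.png",cv2.resize(im[180:320,180:320,::-1],None,fx=4,fy=4,interpolation=2))
E
```

```text
[0.51354498 0.07331173 0.1044661 ] [-3.14107432e+00  1.08338217e-04 -1.69760394e+00] [ 0.01017008 -0.22701473  0.06122782] 0.02814211109183167
```

View pics/w8.png

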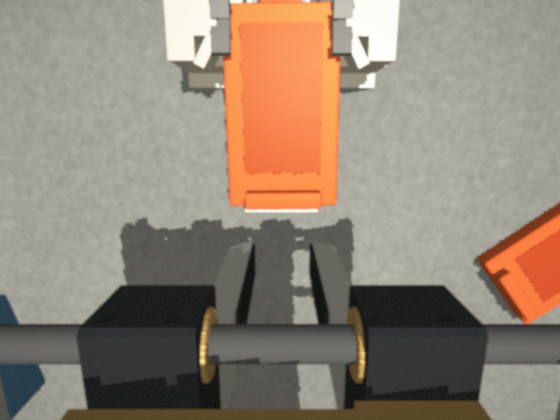

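View pics/s8.png

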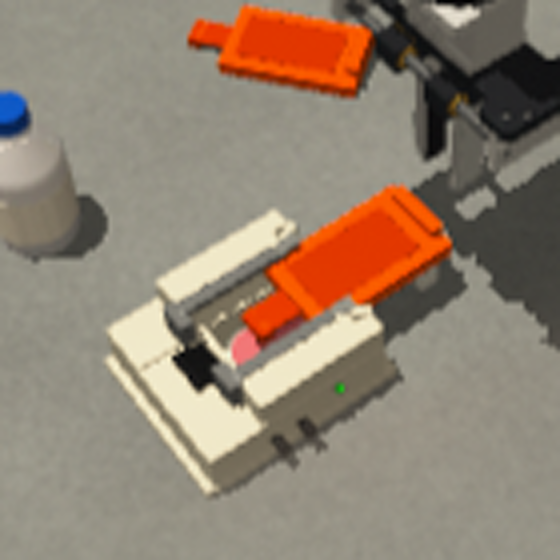

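The cover lies flat and square under the lips. Its rear ridge is at about (282,205–212), and the fingers are behind it. I'll work out the gap next.

```bash
python3 - <<'E'
from h import *
from scipy.spatial.transform import Rotation as Ro
C=cal("wrist"); o=ctrl.get_obs(); T=Ro.from_euler('xyz',o['eef_rot'])
for n,px,z in [("ridge top rear",(282,207.5),.064),("ridge bottom",(282,212.5),.04),("rearL",(230,205),.054),("rearR",(337,205),.054),("frontcov",(282,3),.054)]:
    print(n,T.inv().apply(cast(C,px,z)-o['ee_pos'])*1000)
E
```

```text
ridge top rear [[  0.21875104 -22.67435208  40.19823799]]
ridge bottom [[  0.22257581 -13.73703452  64.19821895]]
rearL [[-30.82204126 -21.80291403  50.19760405]]
rearR [[ 33.03795008 -21.90268607  50.19890464]]
frontcov [[ 5.45374462e-02 -1.30740551e+02  5.01984660e+01]]
```

>>> drive_tool(
  increments=[
    [[0,0,0],[0,0,20],0.3],
    [[0,0,0],[0,0,15],0.3],
    [[0,0,0],[0,0,8],0.3],
    [[0,0,0],[0,0,0],0.3],
    [[0,0,0],[0,0,0],0.3],
  ],
)

```text
time_s: 12.75
ee_pos: [0.5131, 0.0734, 0.0617]
eef_rot: [-3.141, 0.0, -1.697]
force: [0.2, 0.3, -0.8]
grip_width: 0.0284
```

>>> drive_tool(
  increments=[
    [[0,0,0],[0,-5,0],0.3],
    [[0,0,0],[0,-4,0],0.3],
    [[0,0,0],[0,-3,0],0.3],
    [[0,0,0],[0,-3,0],0.3],
    [[0,0,0],[0,-3,0],0.3],
    [[0,0,0],[0,-4,0],0.3],
    [[0,0,0],[0,-4,0],0.3],
    [[0,0,0],[0,-4,0],0.3],
    [[0,0,0],[0,-4,0],0.3],
    [[0,0,0],[0,-4,0],0.3],
    [[0,0,0],[0,0,0],0.3],
  ],
)

```text
time_s: 14.12
ee_pos: [0.5508, 0.0686, 0.0612]
eef_rot: [-3.141, 0.0, -1.697]
force: [0.0, 0.2, 0.6]
grip_width: 0.0282
```

```bash
python3 - <<'E'
from h import *
o=ctrl.get_obs(); im=ctrl.camera("wrist"); print(o['ee_pos'],o['force'])
cv2.imwrite("pics/w9.png",im[:,:,::-1])
E
```

```text
[0.55081393 0.06857091 0.06121674] [0.03380011 0.1797657  0.56613985]
```

View pics/w9.png

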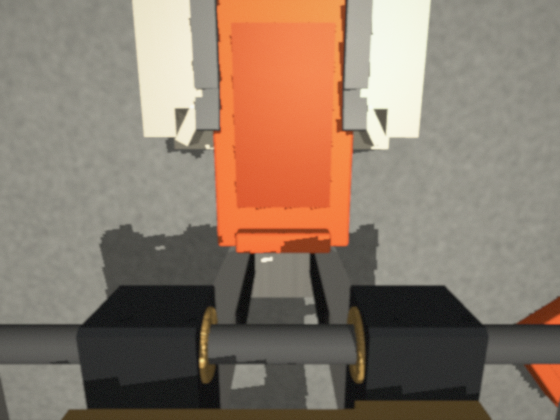

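>>> drive_tool(
  increments=[
    [[0,0,0],[0,-3,0],0.3],
    [[0,0,0],[0,-3,0],0.3],
    [[0,0,0],[0,-3,0],0.3],
    [[0,0,0],[0,-3,0],0.3],
    [[0,0,0],[0,-2,0],0.3],
  ],
)

```text
time_s: 14.8
ee_pos: [0.5645, 0.0668, 0.0612]
eef_rot: [3.142, -0.0, -1.697]
force: [-1.5, 0.3, 0.3]
grip_width: 0.0281
```

>>> drive_tool(
  increments=[
    [[0,0,0],[0,-2,0],0.3],
    [[0,0,0],[0,-2,0],0.3],
    [[0,0,0],[0,-2,0],0.3],
  ],
)

```text
time_s: 15.18
ee_pos: [0.5693, 0.0663, 0.0611]
eef_rot: [3.138, -0.0, -1.697]
force: [-12.8, 1.5, 6.5]
grip_width: 0.0283
```

>>> drive_tool(
  increments=[
    [[0,0,0],[0,-2,0],0.3],
    [[0,0,0],[0,-2,0],0.3],
    [[0,0,0],[0,-2,0],0.3],
  ],
)

```text
time_s: 15.55
ee_pos: [0.575, 0.0656, 0.061]
eef_rot: [3.138, -0.0, -1.697]
force: [-14.1, 3.1, 7.8]
grip_width: 0.0284
```

```bash
python3 - <<'E'
from h import *
o=ctrl.get_obs(); im=ctrl.camera("wrist"); print(o['ee_pos'],o['force'])
cv2.imwrite("pics/w10.png",im[:,:,::-1])
im=ctrl.camera("scene"); cv2.imwrite("pics/s10.png",cv2.resize(im[180:320,180:320,::-1],None,fx=4,fy=4,interpolation=2))
E
```

```text
[0.57495885 0.06561318 0.06103368] [-14.10389783   3.12326863   7.80550892]
```

View pics/w10.png

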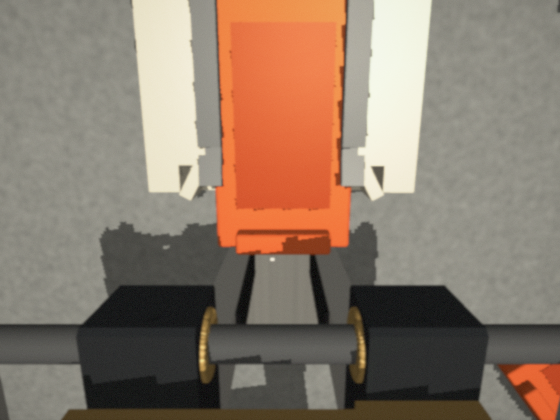

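View pics/s10.png

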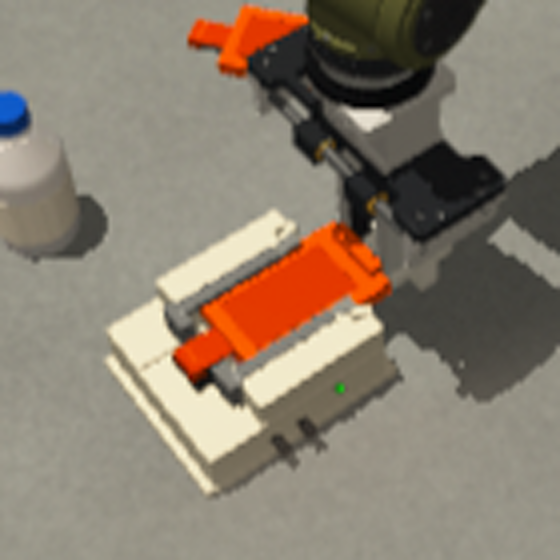

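The tab is riding the ramp at about 14 N. I'll continue in small steps.

>>> drive_tool(
  increments=[
    [[0,0,0],[0,-1.5,0],0.3],
    [[0,0,0],[0,-1.5,0],0.3],
    [[0,0,0],[0,-1.5,0],0.3],
  ],
)

```text
time_s: 16.02
ee_pos: [0.5789, 0.0651, 0.061]
eef_rot: [3.136, -0.0, -1.697]
force: [-18.2, 2.4, 11.1]
grip_width: 0.0282
```

>>> drive_tool(
  increments=[
    [[0,0,0],[0,-1.5,0],0.3],
    [[0,0,0],[0,-1.5,0],0.3],
  ],
)

```text
time_s: 16.27
ee_pos: [0.5817, 0.0648, 0.0611]
eef_rot: [3.136, -0.0, -1.697]
force: [-17.1, 2.0, 9.3]
grip_width: 0.0283
```

>>> drive_tool(
  increments=[
    [[0,0,0],[0,-1.5,0],0.3],
    [[0,0,0],[0,-1.5,0],0.3],
  ],
)

```text
time_s: 16.52
ee_pos: [0.5854, 0.0643, 0.0611]
eef_rot: [3.138, -0.0, -1.697]
force: [0.2, 0.5, -0.5]
grip_width: 0.0284
```

The force went from 17 N to 0, which suggests the click. I'll look before pushing any further.

```bash
python3 - <<'E'
from h import *
o=ctrl.get_obs(); im=ctrl.camera("wrist"); print(o['ee_pos'],o['force'])
cv2.imwrite("pics/w11.png",im[:,:,::-1])
im=ctrl.camera("scene"); cv2.imwrite("pics/s11.png",cv2.resize(im[180:320,180:320,::-1],None,fx=4,fy=4,interpolation=2))
E
```

```text
[0.58542032 0.06433847 0.06110462] [ 0.1547665   0.49667734 -0.4964693 ]
```

View pics/w11.png

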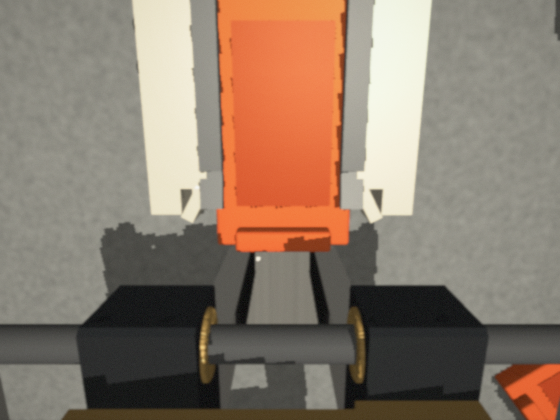

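View pics/s11.png

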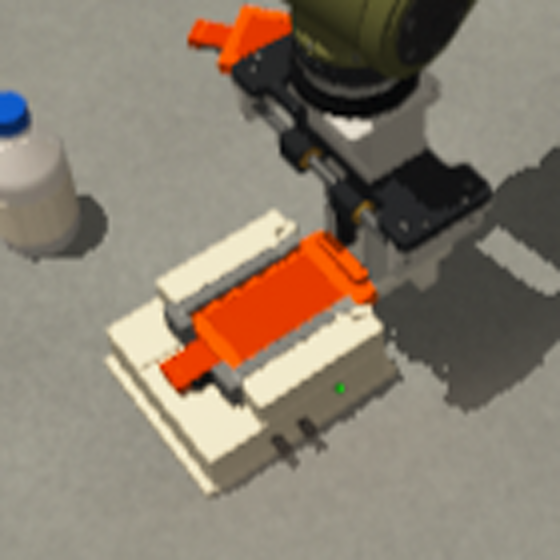

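It looks clicked: the tab lies flat past the ledge. I'll push gently to confirm it is against the stops.

>>> drive_tool(
  increments=[
    [[0,0,0],[0,-0.7,0],0.3],
    [[0,0,0],[0,-0.7,0],0.3],
    [[0,0,0],[0,0,0],0.3],
  ],
)

```text
time_s: 17.0
ee_pos: [0.587, 0.0641, 0.0613]
eef_rot: [3.139, -0.0, -1.697]
force: [-12.1, 0.6, 10.0]
grip_width: 0.0283
```

>>> drive_tool(
  increments=[
    [[0,0,0],[0,-0.7,0],0.3],
    [[0,0,0],[0,0,0],0.3],
  ],
)

```text
time_s: 17.25
ee_pos: [0.5871, 0.0641, 0.0613]
eef_rot: [3.137, -0.0, -1.697]
force: [-18.4, 2.6, 13.1]
grip_width: 0.0283
```

The force rose to 18 N while the TCP moved only 0.1 mm, so it is against the hard stop. I'll retract and check.

>>> drive_tool(
  increments=[
    [[0,0,0],[0,5,0],0.3],
    [[0,0,0],[0,15,0],0.3],
    [[0,0,0],[0,10,-20],0.3],
    [[0,0,0],[0,0,-50],0.3],
    [[0,0,0],[0,-20,-50],0.3],
    [[0,0,0],[0,0,0],0.3],
    [[0,0,0],[0,0,0],0.3],
  ],
)

```text
time_s: 18.12
ee_pos: [0.5785, 0.065, 0.1804]
eef_rot: [3.141, -0.0, -1.697]
force: [-0.7, -0.8, -0.2]
grip_width: 0.0283
```

```bash
python3 - <<'E'
from h import *
C=cal("wrist");o=ctrl.get_obs(); im=ctrl.camera("wrist"); print(o['ee_pos'],o['eef_rot'],o['force'])
cv2.imwrite("pics/w12.png",im[:,:,::-1])
im=ctrl.camera("scene"); cv2.imwrite("pics/s12.png",cv2.resize(im[180:320,180:320,::-1],None,fx=4,fy=4,interpolation=2))
E
```

```text
[0.57854258 0.06495268 0.18042123] [ 3.14104714e+00 -1.23385713e-04 -1.69746882e+00] [-0.66737912 -0.78667295 -0.16222108]
```

View pics/w12.png

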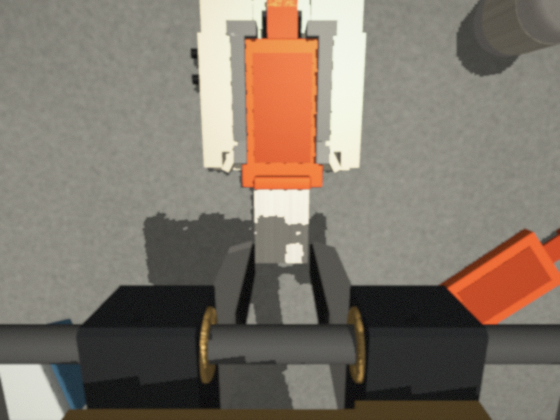

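View pics/s12.png

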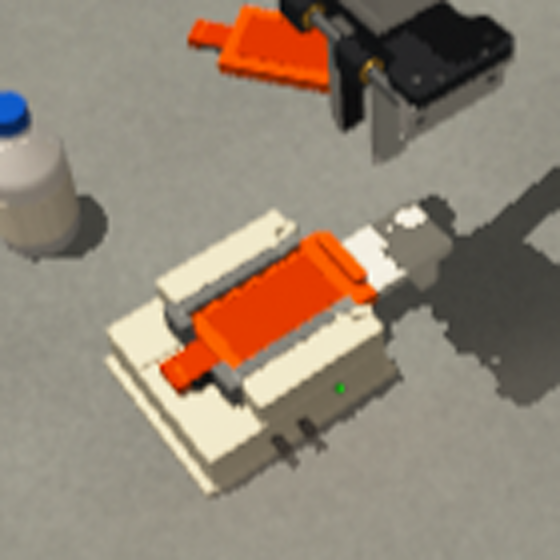

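The cover is home, with its rear edge at row ~187, its front edge at row ~40 and its tab over the far deck. A numeric check from the tongue's far end (row 264):

```bash
python3 - <<'E'
from h import *
from scipy.spatial.transform import Rotation as Ro
C=cal("wrist"); o=ctrl.get_obs(); T=Ro.from_euler('xyz',o['eef_rot'])
f=lambda px,z:T.inv().apply(cast(C,px,z)-o['ee_pos'])[0]*1000
e=f((281,263.5),.04)
for n,px,z in [("rear L (-55)",(243,186.5),.054),("rear R",(322,186),.054),("front (55)",(282,39.5),.054),("mouth lips(-38)",(282,165),.062)]:
    p=f(px,z); print(n,p[0],"x_ch",-125-(p[1]-e[1]))
E
```

```text
rear L (-55) -30.9490725059778 x_ch -53.7013974143394
rear R 32.125453610328385 x_ch -53.20600596358062
front (55) 0.036831470145225295 x_ch 54.66040336632889
mouth lips(-38) 0.17231784893421878 x_ch -35.57183084029839
```

Measured in the chamber frame, the slab's ends are at about −53.5 and +54.7 mm, against −55 and +55 for fully home. That agrees within the camera's accuracy, so I'm handing in.

```bash
python3 -c "
from station import ctrl
print(ctrl.hand_in())"
```

```text
the job is handed in; nothing more can be done
None
```

I shut the chamber with the cover that stood farthest from the base and handed the job in at about 18 s; the hand-in gave no verdict. I gripped the cover by its sides, set it on the tongue and slid it about 29 mm under the lips. I then let go and pushed it home on the rear face with the fingers part open.

**Click:** the push force along the slide (world x) peaked at about 18 N on the ramp and then fell to 0. A light push afterwards rose to 18 N while the arm moved only 0.1 mm, so the cover is against the stops.

**Position:** after backing off, the slab's ends measured −53.5 and +54.7 mm along the chamber, against the nominal −55 and +55. The cover looks square, and its tab appears to lie flat beyond the ledge. I judged the tab from the pictures and the force drop and did not measure its bend.

**Surroundings:** the gripper was clear of everything with no force reading, and my moves stayed clear of the bottle, dishes and tip box. I did not measure their positions again at the end.

**Disagreement:** the top and wrist cameras differed by about 2 mm on the tongue's sideways position. I aligned to the wrist view.

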